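# Sweep out a spring-fed pusher tray and hold its pusher at the fill mark

## Task

The empty pusher tray has to be loaded, but three broken bits lie in its lane: take the hand brush and sweep them along the lane, off its open end and into the dustpan (with the brush, do not touch them with the fingers), then stand the brush on its bristles on the open table and let go of it. Then grip the pusher by its orange tab and pull it back against its spring until its front face (the one towards the clear front panel) is level with the pointer of the red fill clip. Finish while holding it there, since it springs back when let go; leave everything else on the table alone.

Things in the scene. Friction and masses are not known exactly. Their poses are not given: they have to be found in the camera images.
- tray: Empty pusher tray nearest the robot, fixed: grey floor, white sides. Origin: centre of its underside, on the table. +x runs along the lane from the clear front (x = -145 mm, panel 56 mm high) to the open end (x = +145 mm), z up. Lane floor 8 mm above the table, 104 mm wide inside; sides 3 mm thick, tops 51 mm above the table. The full tray farther back is not part of the job.
- pusher_tab (a point): Centre of the orange tab on the black pusher, 90 mm above the table. Axes as the tray's. Upright plate 10 mm thick along x (pinch it that way), 44 mm wide in y, free from 70 to 108 mm above the table. Below it the paddle, 96 mm wide, 8 mm thick, goes down to the lane floor; spring drum and foot stick out to 34 mm behind its front face (+x), up to 38 mm above the table.
- pusher_face (a point): Robot-side end of the pusher's front face (the face towards the clear front, -x of the tray), 58 mm above the table. Axes as the tray's. The tab's centre is 5 mm from it in +x.
- pusher (a joint): How far the pusher is pulled along the lane (tray +x), m: 0 home at the clear front (front face at tray x = -137 mm), 0.2 end of travel. A spring pulls it home with about 3 N at 0 and 5 N at 0.15; it has no catch.
- mark (a point): Pointer of the red fill clip astride the tray side nearer the robot, 58 mm above the table (its fin rises to 70 mm). Axes as the tray's. The clip is fixed, at another place each time (pusher travel 105 to 165 mm). The pusher is at the mark when pusher_face and mark are level along the tray's x.
- dustpan: Blue dustpan, fixed, its open lip against the open end of the lane. Origin: centre of its underside, on the table; +x points away from the tray. Floor 3 mm thick, 120 mm long (lip at x = -60 mm, rear wall at +60 mm), 142 mm wide between the side walls (16 mm high at the lip, 34 mm at the rear); handle beyond the rear wall.
- brush_grip (a point): Centre of the grip on the bow handle of the loose blue brush (about 0.14 kg), 78 mm above its bristle tips, on which it stands. z up; y along the handle bar and the head's long side; x is the way it sweeps (either way). Head 36 mm (x) by 88 mm (y), 40 mm high; bar 16 mm thick (x and z; pinch it along x), 82 mm long, 30 mm free under it. The bristles do not bend.
- splinter_0_mid (a point): Centre of a loose wood splinter lying in the lane, 30 x 15 x 15 mm, 14 g.
- splinter_1_mid (a point): Centre (8 mm above its underside) of a loose wood chip lying in the lane, 28 x 19 x 16 mm, 14 g.
- clip_scrap_mid (a point): Centre (9 mm above its underside) of a broken L-shaped bit of yellow plastic lying in the lane, 24 x 18 x 18 mm, 14 g.
- box_a: Bystander: red-and-white tomato carton. Origin: centre of its underside. Leave it alone.
- box_b: Bystander: red-and-white tomato carton. Origin: centre of its underside. Leave it alone.
- tape: Bystander: roll of brown packing tape. Origin: centre of its underside. Leave it alone.
- marker: Bystander: felt marker, white with a red cap. Origin: centre of its underside. Leave it alone.
- stamp: Bystander: wooden hand stamp. Origin: centre of its underside. Leave it alone.

How it is judged:
By the outcome, as a careful person would: the job done as asked, in the order asked, and still so for the second after the job is handed in, while the arm keeps its last pose, push and grip.
It also fails if it takes over 64 s, if anything falls off the work surface, if the arm or the gripper's body presses on something with over 40 N, if the wrist force passes 120 N, or if a joint passes its speed limit or range.

## Robot

A 7-joint arm with a two-finger parallel gripper is mounted at the origin on a cart in front of the work surface, level with it; the furniture and walls round the work are solid. World frame = base frame: x ahead of the robot, y to its left, z up, the work surface at z = 0. Lengths are in m, angles in rad, forces in N, time in s.
With the tool pointing down it reaches from about 0.4 to 0.9 m from the base axis. Payload 5.5 kg.
Tool frame: the origin (TCP) lies midway between the tips of the shut fingers; the grasp point (between the pads) lies 19 mm behind it (manip.grip_depth is the distance from the TCP to the grasp point, in m); z points along the fingers, y is the line along which they close (so a half turn about z gives the same grasp; the last joint's range is limited). The gripper opens to 92 mm and grips with 3 to 60 N. Pads are 19 mm wide; open, the fingers measure 130 mm over their backs; the gripper's body (75 mm by 190 mm) begins 47 mm behind the grasp point.
Start: joints at [-0.937, 0.501, -0.427, 1.55, 0.221, 1.138, -0.21], TCP at [0.235, 0.606, 0.227] pointing down, gripper open.
Joint ranges: [-2.88, 2.88], [-0.31, 2.03], [-1.54, 1.56], [0.2, 2.42], [-1.41, 4.55], [0.19, 2.02], [-2.57, 2.57]. Speed limits (rad/s): [2.57, 2.57, 3.14, 3.14, 3.14, 3.14, 3.14].

## Interface

Orientations are given as a unit quaternion [x, y, z, w].
In Python, from bench import manip, effector, viewer gives the robot as it stands. Calls block until the motion is done:
- manip.move_pose(position, orientation): joint-space move of the TCP to a pose.
- manip.servo_line(position, ori=None, vel=0.15): straight line of the TCP; ori=None keeps the orientation; vel is the mean speed in m/s.
- manip.movej(angles): joint-space move.
- effector.open_jaws() and effector.close(f_grip=None): open the fingers fully, or close them until they stop; f_grip is the grip in N (None keeps the last).
- manip.sleep(seconds).
- manip.solve_ik(position, orientation): joint angles nearest the present ones, or None.
- viewer.get_image(name): name is "scene" or "top" or "wrist"; returns the picture (384x512x3 uint8, red, green, blue); there is no depth.
- viewer.get_calibration(name): a dict with "vfov" (degrees; the focal length in pixels is half the picture's height over the tangent of half this angle, whatever the lens; pixels are square), "cx", "cy" (the principal point, pixels), "eye" and "attitude" of the camera in the world. Camera axes: x right, y down, z forward; pixel columns grow to the right and rows downward; lengths in m; the calibration is good to about 2 mm. A picture is of the moment at which its call begins: read the wrist's pose just before it. get_calibration takes no time and is no camera call; for the wrist camera it gives the pose at the moment of the call.
A pose or a line that the arm cannot do raises manip.PlanningError and nothing moves.
- manip.hand_in(): hands the job in; it is judged then, once.
Readings, each from a call of its own:
- manip.current_clock(): time.
- manip.current_q(): joint angles.
- manip.current_joint_velocities(): joint speeds.
- manip.current_tau(): joint torques, N m.
- manip.current_tool_pos(): TCP position.
- manip.current_tcp_rot(): TCP orientation.
- manip.current_force(): force on the tool from outside, world axes, zero at the start.
- manip.current_wrist_torque(): the same for the moment, N m.
- manip.current_finger_gap(): finger opening in m.
- manip.current_gripper_force(): force on a finger pad.
Only numpy, scipy, OpenCV 4.12 (cv2) and the standard library are available. Lean on these libraries where they do the work, as an engineer would, in place of code of your own. Each camera call takes 0.05 s, during which the arm holds its last target. There are 200 camera calls.

## Working session

There is one attempt and no reset: what is moved stays moved. The work goes in short steps, each a Python script; the robot and the scene stay as the last script left them, time stands still between calls to the robot, and variables do not carry over. Pictures are saved under pics/ and viewed, at most 11 in all, crops included, and the job is handed in when it is done.

```bash
mkdir -p pics; ls; python3 - <<'E'
from bench import manip, effector, viewer
import cv2,numpy as np
for n in ["scene","top"]:
    c=viewer.get_calibration(n); print(n,c)
    cv2.imwrite(f"pics/{n}0.png",cv2.resize(viewer.get_image(n)[:,:,::-1],(800,600),interpolation=cv2.INTER_CUBIC))
print(manip.current_tcp_rot(),manip.current_clock())
E
```

```text
pics
scene {'vfov': 50.69032351658759, 'cx': 257.46407529390757, 'cy': 183.76301579474745, 'eye': array([-0.39305624, -0.58089958,  0.92707645]), 'attitude': array([ 0.77168691, -0.47731295,  0.21102863, -0.36350872])}
top {'vfov': 44.27119316986138, 'cx': 250.655520512368, 'cy': 197.5223059989441, 'eye': array([ 0.40656921, -0.07823562,  1.45097148]), 'attitude': array([-0.70614841,  0.70639069, -0.03286792,  0.03586523])}
[ 1.84318959e-01  9.82866072e-01 -8.75945298e-04 -1.97574995e-04] 0.1
```

View pics/scene0.png

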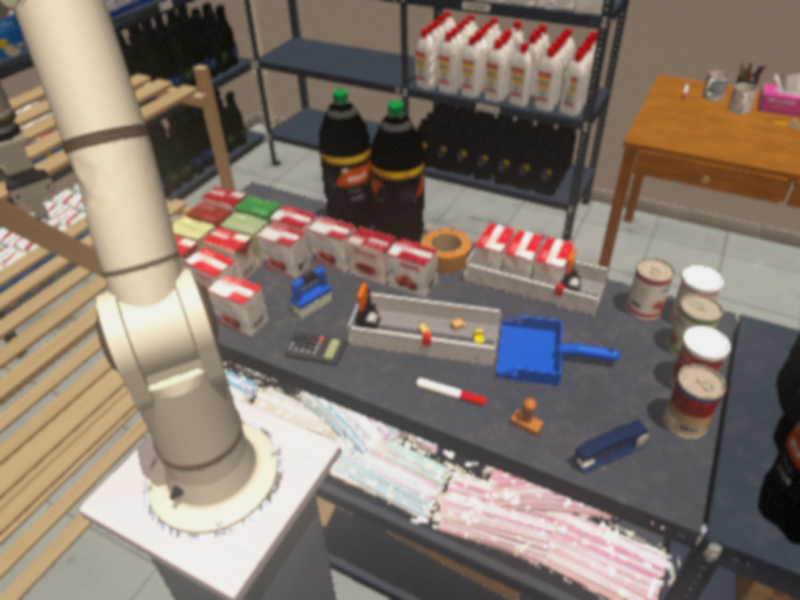

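View pics/top0.png

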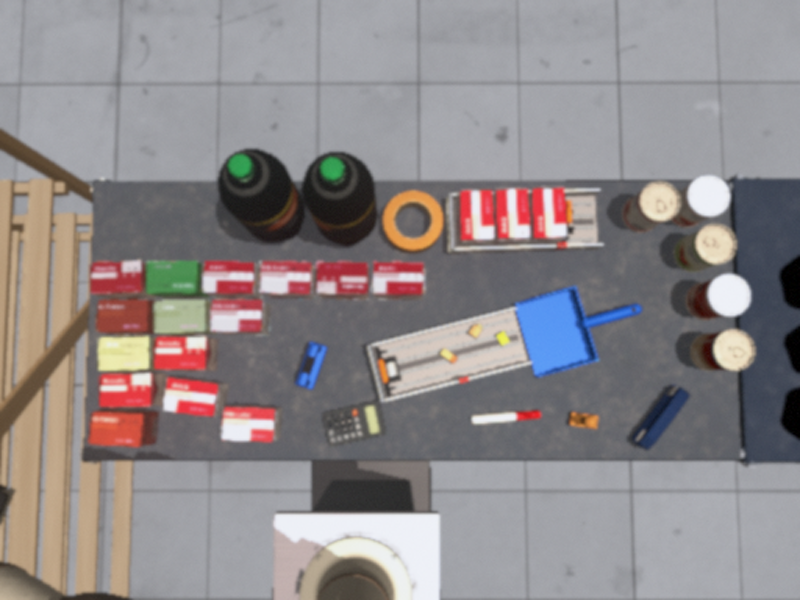

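The scene view shows the near tray with the brush to its left and the dustpan to its right. In the top view (800 px wide), the brush is at (311,365), the orange tab at (383,370), the bits at (448,355), (475,330) and (503,338), the red clip at (463,380) and the dustpan at about (555,332).

```bash
cat > h.py <<'E'
from bench import manip, effector, viewer
import cv2,numpy as np
from scipy.spatial.transform import Rotation as R
def ray(c,u,v):
    f=192/np.tan(np.radians(c["vfov"])/2)
    d=R.from_quat(c["attitude"]).apply([(u-c["cx"])/f,(v-c["cy"])/f,1]); return np.array(c["eye"]),d
def plane(c,uv,z):
    e,d=ray(c,*uv); return e+d*(z-e[2])/d[2]
def proj(c,p):
    f=192/np.tan(np.radians(c["vfov"])/2)
    q=R.from_quat(c["attitude"]).inv().apply(np.array(p)-c["eye"]); return q[:2]/q[2]*f+[c["cx"],c["cy"]]
def shot(n):
    c=viewer.get_calibration(n); return c,viewer.get_image(n)
def mask(im,lo,hi):
    return cv2.inRange(cv2.cvtColor(im,cv2.COLOR_RGB2HSV),lo,hi)
def blobs(m,amin=6):
    n,l,s,ce=cv2.connectedComponentsWithStats(m)
    return [(ce[i],s[i],np.uint8(l==i)) for i in range(1,n) if s[i,4]>=amin]
def down(yaw): # tool z down, tool y axis at world angle yaw
    y=np.array([np.cos(yaw),np.sin(yaw),0]); z=np.array([0,0,-1.]); x=np.cross(y,z)
    return R.from_matrix(np.c_[x,y,z]).as_quat()
E
cat > m.py <<'E'
from h import *
c,im=shot("top")
for n,lo,hi,z in [("blue",(105,150,60),(125,255,255),.04),("orange",(5,170,120),(16,255,255),.09),("yellow",(20,120,120),(34,255,255),.016),("wood",(12,70,120),(22,200,255),.016),("red",(0,180,100),(4,255,255),.06)]:
    for ce,s,m in blobs(mask(im,lo,hi)):
        if 180<ce[0]<400 and 180<ce[1]<260: 
            rc=cv2.minAreaRect(cv2.findNonZero(m)); print(n,ce.round(1),s[4],"xy",plane(c,ce,z).round(4)[:2],"box",[plane(c,p,z)[:2].round(3).tolist() for p in cv2.boxPoints(rc)])
cw=viewer.get_calibration("wrist"); t=R.from_quat(manip.current_tcp_rot())
print(cw["vfov"],t.inv().apply(cw["eye"]-manip.current_tool_pos()),t.inv().apply(R.from_quat(cw["attitude"]).apply(np.eye(3))).round(3),manip.current_tool_pos())
E
python3 m.py
```

```text
blue [359.4 210.9] 2226 xy [ 0.5039 -0.3976] box [[0.556, -0.308], [0.619, -0.53], [0.476, -0.566], [0.413, -0.346]]
blue [199.7 233.6] 241 xy [0.4362 0.0798] box [[0.402, 0.111], [0.482, 0.084], [0.471, 0.053], [0.392, 0.08]]
orange [244.8 236.8] 40 xy [ 0.4259 -0.0558] box [[0.445, -0.048], [0.446, -0.055], [0.406, -0.064], [0.404, -0.056]]
yellow [321.2 216.2] 37 xy [ 0.4895 -0.2866] box [[0.493, -0.273], [0.503, -0.286], [0.486, -0.299], [0.476, -0.286]]
wood [303.3 211.3] 34 xy [ 0.5044 -0.2323] box [[0.514, -0.222], [0.514, -0.244], [0.493, -0.244], [0.493, -0.222]]
wood [289.4 228.5] 20 xy [ 0.452  -0.1895] box [[0.445, -0.182], [0.463, -0.186], [0.46, -0.197], [0.443, -0.194]]
wood [245.3 237.4] 52 xy [ 0.4253 -0.0559] box [[0.445, -0.043], [0.449, -0.054], [0.408, -0.068], [0.404, -0.057]]
70.09175145008011 [ 0.06668358 -0.00033731 -0.15866622] [[ 0.001  1.     0.001]
 [-0.968  0.001 -0.251]
 [-0.251 -0.     0.968]] [0.2353404  0.60533366 0.22591445]
```

```bash
python3 - <<'E'
from h import *
import pickle
out=[]
for i,y in enumerate([-0.03,-0.24]):
    manip.move_pose([0.40,y,0.27],down(np.radians(90)))
    c,im=shot("wrist"); out.append((c,im)); cv2.imwrite(f"pics/w{i}.png",cv2.resize(im[:,:,::-1],(800,600),interpolation=cv2.INTER_CUBIC))
pickle.dump(out,open("w.pkl","wb")); print(manip.current_clock(),manip.current_q())
E
```

```text
3.4417 [ 0.14419838  0.09121239  0.35758544  1.96473049 -0.03690179  1.09249578
  2.09114003]
```

View pics/w0.png

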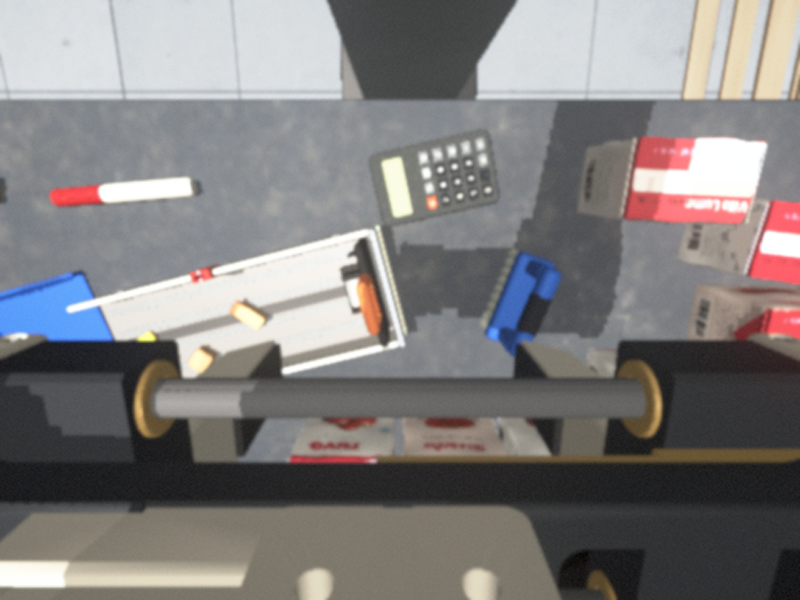

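View pics/w1.png

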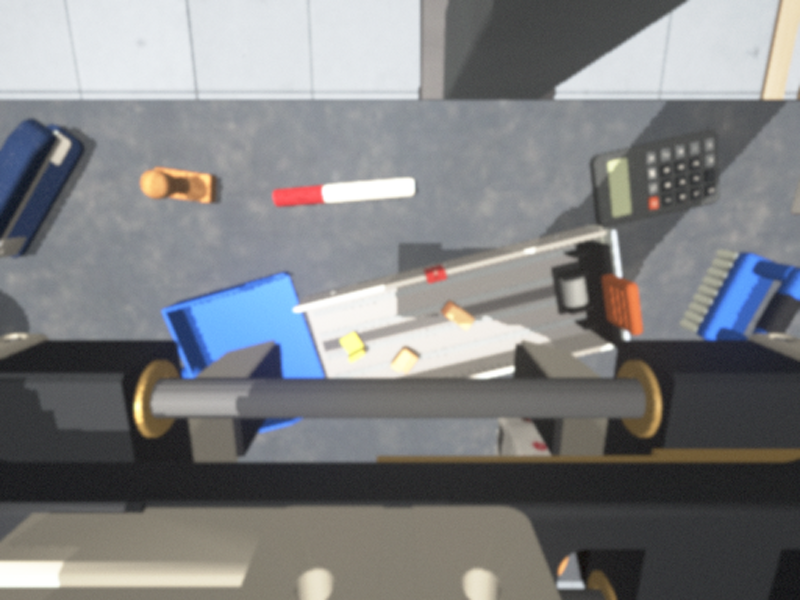

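w0 shows the near tray rim running from (375,231) to (70,309), the clip at (202,274), the tab at (370,305) and the brush at (525,295). w1 shows the rim from (605,229) to (297,308), the clip at (436,273), and the bits at (458,315), (404,360) and (352,345). I'll triangulate these and take a clear picture of the brush.

```bash
cat >> h.py <<'E'
def tri(obs):
    A=np.zeros((3,3));b=np.zeros(3);rs=[]
    for c,uv in obs:
        e,d=ray(c,*uv);d=d/np.linalg.norm(d);P=np.eye(3)-np.outer(d,d);A+=P;b+=P@e;rs.append((e,P))
    x=np.linalg.solve(A,b); return x,[np.linalg.norm(P@(x-e)) for e,P in rs]
def px(u,v): return ((u+.5)/1.5625-.5,(v+.5)/1.5625-.5)
E
python3 - <<'E'
from h import *
import pickle
(c0,i0),(c1,i1)=pickle.load(open("w.pkl","rb"))
def big(im,lo,hi,roi):
    m=mask(im,lo,hi); k=np.zeros_like(m); x0,y0,x1,y1=roi; k[y0:y1,x0:x1]=m[y0:y1,x0:x1]
    return max(blobs(k,4),key=lambda b:b[1][4])[0]
ct=viewer.get_calibration("top")
red=[(c0,big(i0,(0,150,80),(4,255,255),(100,160,150,190))),(c1,big(i1,(0,150,80),(4,255,255),(260,160,300,190)))]
print("clip",tri(red))
org=[(c0,big(i0,(3,150,80),(14,255,255),(215,160,260,225))),(c1,big(i1,(3,150,80),(14,255,255),(370,160,420,225)))]
print("tab",tri(org),tri(org+[(ct,(244.8,236.8))]))
for n,(a,b) in dict(front=((375,231),(605,229)),end=((70,309),(297,308))).items():
    print(n,tri([(c0,px(*a)),(c1,px(*b))]),plane(c0,px(*a),.051),plane(c1,px(*b),.051))
for n,uv in dict(s0=(458,315),s1=(404,360),clip=(352,345)).items(): print(n,plane(c1,px(*uv),.02))
print("pan lip near",plane(c1,px(291,272),.019),"rear near",plane(c1,px(164,313),.037), "pusher far front", plane(c0,px(403,346),.056))
manip.move_pose([0.50,0.08,0.30],down(np.radians(71.4)))
c,im=shot("wrist"); cv2.imwrite("pics/w2.png",cv2.resize(im[:,:,::-1],(800,600),interpolation=cv2.INTER_CUBIC)); pickle.dump((c,im),open("w2.pkl","wb"))
E
```

```text
clip (array([ 0.40690877, -0.20398261,  0.04183723]), [np.float64(0.0013445027562594089), np.float64(0.0013445027562594197)])
tab (array([ 0.42486849, -0.05238374,  0.08622091]), [np.float64(0.0018479122318691148), np.float64(0.0018479122318691727)]) (array([ 0.42506666, -0.0536407 ,  0.08715543]), [np.float64(0.0019471484649911483), np.float64(0.002373178791023163), np.float64(0.002134532218223797)])
front (array([ 0.36742494, -0.05056448,  0.03624163]), [np.float64(0.0011735289422396572), np.float64(0.0011735289422397026)]) [ 0.36727974 -0.04978019  0.051     ] [ 0.36502145 -0.05772452  0.051     ]
end (array([ 0.43837141, -0.33099392,  0.04966676]), [np.float64(0.0007542608760872592), np.float64(0.0007542608760872759)]) [ 0.43878248 -0.33008588  0.051     ] [ 0.43722346 -0.33062879  0.051     ]
s0 [ 0.45254001 -0.17851321  0.02      ]
s1 [ 0.5005583 -0.2318882  0.02     ]
clip [ 0.48443064 -0.28464247  0.02      ]
pan lip near [ 0.40977776 -0.34217666  0.019     ] rear near [ 0.44631637 -0.4607873   0.037     ] pusher far front [ 0.47211677 -0.02475942  0.056     ]
```

View pics/w2.png

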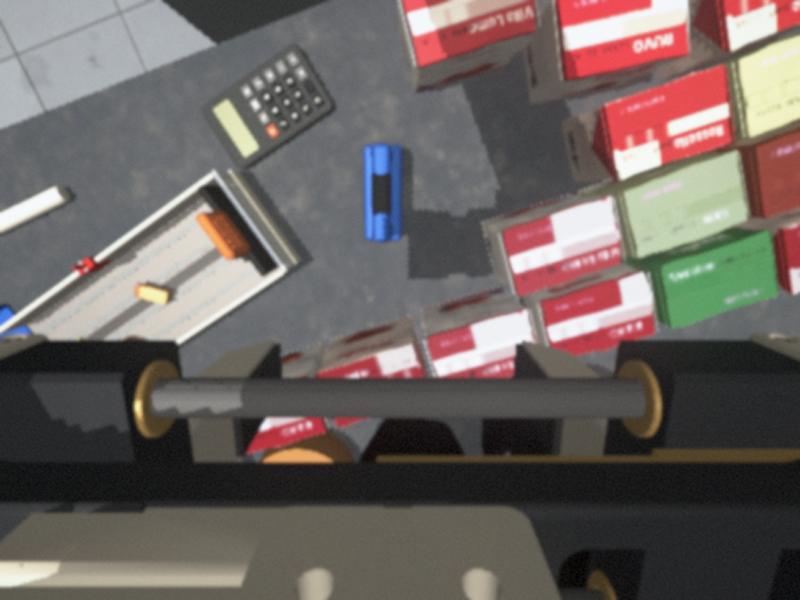

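w2 shows the brush from almost straight above. Its dark grip is centred at (381,192), and the bar is aligned with the image columns. I'll grip it now and, in the same step, rectify w0 and w1 to the rim plane to refine the tray axis.

```bash
python3 - <<'E'
from h import *
import pickle
c,im=pickle.load(open("w2.pkl","rb"))
m=mask(im,(100,120,50),(125,255,255)); k=np.zeros_like(m); k[85:160,225:262]=m[85:160,225:262]
rc=cv2.minAreaRect(cv2.findNonZero(k)); print(rc)
g=plane(c,px(381,192),.084); a=plane(c,px(381,150),.084); b=plane(c,px(381,235),.084)
hc=plane(c,rc[0],.05)
d=b-a; print("grip",g,"head",hc,"bar yaw",np.degrees(np.arctan2(d[1],d[0])))
# rectified tray
x=np.array([.072,-.277]);x/=np.linalg.norm(x);y=np.array([-x[1],x[0]])
o=np.array([.4381,-.3306])-.145*x+.0535*y; print("tray0",o,np.degrees(np.arctan2(x[1],x[0])))
S=2.4;outs=[]
for c,im in pickle.load(open("w.pkl","rb")):
    pts=[(-160,-62.5),(160,-62.5),(160,62.5),(-160,62.5)]
    src=np.float32([proj(c,[*(o+p[0]/1e3*x+p[1]/1e3*y),.051]) for p in pts]); dst=np.float32([((p[0]+160)*S,(62.5-p[1])*S) for p in pts])
    w=cv2.warpPerspective(im,cv2.getPerspectiveTransform(src,dst),(768,300),flags=cv2.INTER_CUBIC); outs.append(w)
cv2.imwrite("pics/rect.png",np.vstack(outs)[:,:,::-1])
q=down(np.radians(71.4))
manip.move_pose([g[0],g[1],.13],q)
manip.servo_line([g[0],g[1],.057],vel=.15)
effector.close(30); print(manip.current_finger_gap(),manip.current_gripper_force(),manip.current_force(),manip.current_clock(),manip.current_tool_pos())
E
```

```text
((244.5, 122.99998474121094), (61.99999237060547, 22.999996185302734), 90.0)
grip [0.43266058 0.08603272 0.084     ] head [0.43309367 0.08576887 0.05      ] bar yaw -19.116168077679227
tray0 [ 0.453402   -0.17680436] -75.42965880395137
0.015597812009515351 29.996703565120697 [ 0.95880429  0.8588134  -0.72687742] 7.3167 [0.4326488  0.08602598 0.05695752]
```

View pics/rect.png

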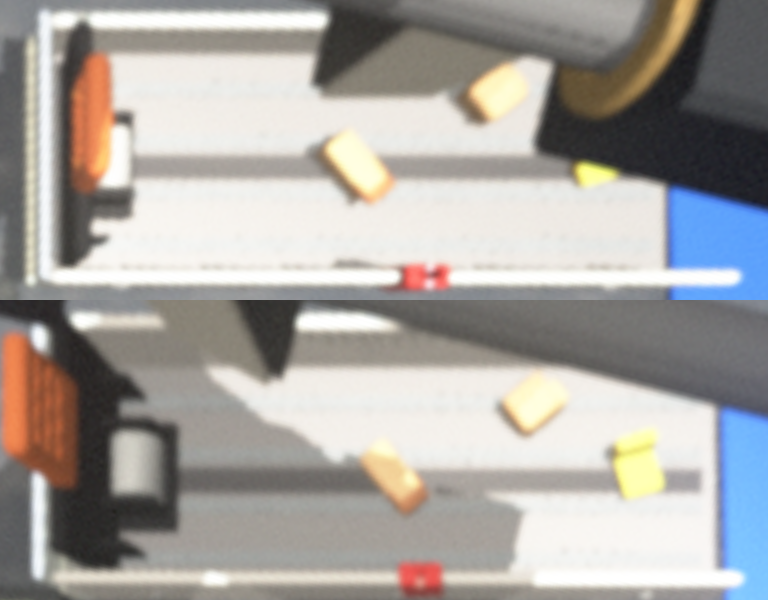

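The rectified views give the near rim on row ~277 and the far rim on row ~21, so the axis is good. The rim ends are at columns ~738–743, so the origin moves about +3 mm along x. The brush is gripped (15.6 mm gap). Next I sweep.

```bash
cat >> h.py <<'E'
TY=np.radians(-75.43); tx=np.array([np.cos(TY),np.sin(TY)]); ty=np.array([-tx[1],tx[0]])
TO=np.array([.4534,-.1768])+.003*tx+.0005*ty
def W(x,y,z): return np.array([*(TO+x*tx+y*ty),z])
def T(p): d=np.array(p)[:2]-TO; return np.array([d@tx,d@ty,p[2]])
E
python3 - <<'E'
from h import *
Z=.0665; q=down(TY+np.pi)
print([None if (s:=manip.solve_ik(W(x,0,Z),q)) is None else s.round(2) if hasattr(s,'round') else np.round(s,2) for x in (-.06,.19)])
p=manip.current_tool_pos()
manip.servo_line([p[0],p[1],.21],vel=.2)
manip.move_pose(W(-.062,0,.21),q)
print(manip.current_finger_gap(),T(manip.current_tool_pos()),manip.current_clock())
manip.servo_line(W(-.062,0,Z),vel=.12)
print("down",manip.current_force())
c,im=shot("top"); cv2.imwrite("pics/t1.png",cv2.resize(im[180:270,220:400,::-1],(720,360),interpolation=cv2.INTER_CUBIC))
E
```

```text
[array([ 0.26,  0.38, -0.06,  2.15,  0.04,  0.61,  2.  ]), array([ 0.59,  0.6 , -0.01,  1.75,  0.01,  0.79,  2.4 ])]
0.015642036524968355 [-6.30080054e-02 -1.38512715e-04  2.09149050e-01] 9.2333
down [-0.01268116 -0.09339075 -0.84301923]
```

```bash
python3 - <<'E'
from h import *
Z=.0665
f=manip.current_force()
if np.linalg.norm(f)<15:
    for x in (.03,.11,.15,.19):
        manip.servo_line(W(x,0,Z),vel=.1); print(x,manip.current_force().round(1),T(manip.current_tool_pos()).round(4),manip.current_finger_gap())
    manip.servo_line(W(.18,0,Z),vel=.1)
    manip.servo_line(W(.18,0,.22),vel=.2)
    print(manip.current_clock())
    manip.move_pose(W(-.06,0,.22),down(TY+np.pi))
    c,im=shot("top"); cv2.imwrite("pics/t2.png",cv2.resize(im[180:270,220:400,::-1],(720,360),interpolation=cv2.INTER_CUBIC))
E
```

```text
0.03 [-0.8  0.4 -1.5] [ 0.0291 -0.      0.0663] 0.01579386067729376
0.11 [-1.   1.  -1.6] [ 0.1092 -0.      0.0662] 0.01590582389260142
0.15 [-0.2  1.  -1.1] [ 0.1496 -0.0002  0.0663] 0.015623400574056106
0.19 [ 0.1  0.3 -0.6] [ 0.1895 -0.0002  0.0662] 0.015838975418893404
14.9167
```

View pics/t2.png

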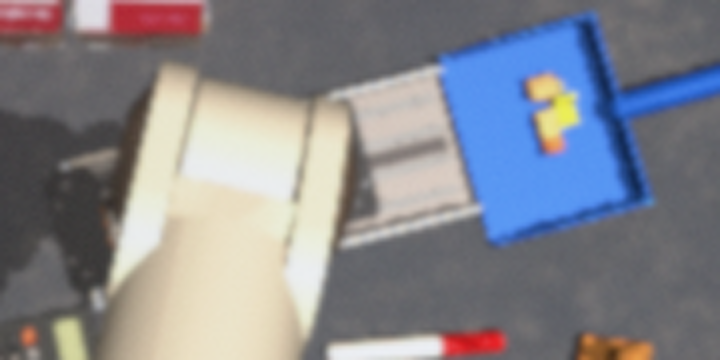

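t2 shows all three bits in the pan, around (550,110), with the lane clear. Next I put the brush back down and go over the tab, taking a wrist view on the way.

```bash
python3 - <<'E'
from h import *
q=down(np.radians(71.4))
manip.move_pose([.433,.092,.20],q)
manip.servo_line([.433,.092,.063],vel=.15)
manip.servo_line([.433,.092,.0575],vel=.03); print(manip.current_force())
effector.open_jaws(); manip.servo_line([.433,.092,.20],vel=.15)
print(T([.4249,-.0534,.087]), T([.4069,-.2040,.058]))
q=down(TY+np.pi); manip.move_pose(W(-.08,0,.24),q)
import pickle
c,im=shot("wrist"); pickle.dump((c,im),open("w3.pkl","wb")); cv2.imwrite("pics/w3.png",cv2.resize(im[:,:,::-1],(800,600),interpolation=cv2.INTER_CUBIC)); print(manip.current_clock())
E
```

```text
[-0.54516824  0.32567562 -1.56435816]
[-0.12960112  0.00295936  0.087     ] [ 0.01162761 -0.05234711  0.058     ]
21.725
```

View pics/w3.png

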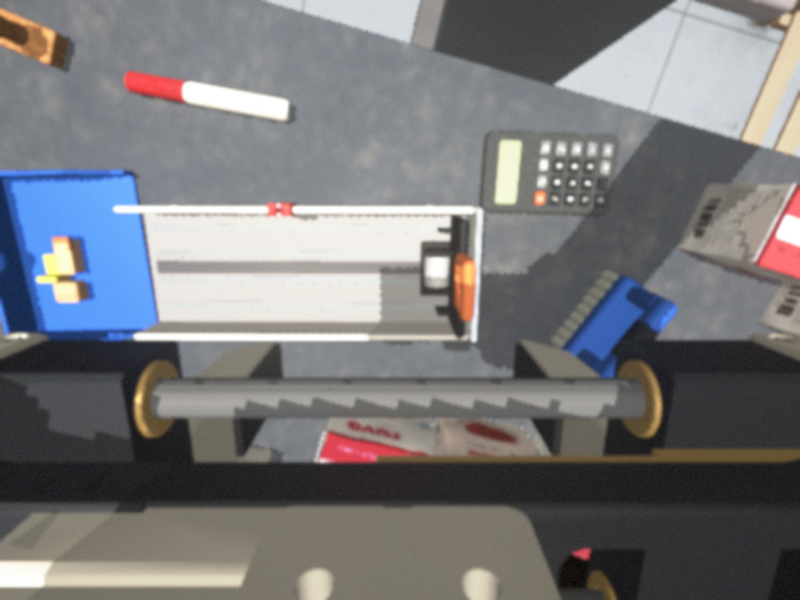

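w3 shows the brush standing at (610,325), the tab at (466,287), the clip at (280,209), and the lane clear with the bits in the pan. Next I grip the tab, aiming slightly towards +x so that closing can't push against the stop.

```bash
python3 - <<'E'
from h import *
import pickle
c,im=pickle.load(open("w3.pkl","rb"))
print("tab top",T(plane(c,px(469,287),.108)),"mark",T(plane(c,px(280,207),.06)),"rim end",T(plane(c,px(115,209),.051)),"rim front",T(plane(c,px(483,209),.051)))
q=down(TY+np.pi)
manip.move_pose(W(-.129,.002,.15),q)
manip.servo_line(W(-.129,.002,.075),vel=.12); print(manip.current_force())
effector.close(45); print(manip.current_finger_gap(),manip.current_force(),T(manip.current_tool_pos()))
manip.servo_line(W(-.029,.002,.075),vel=.08); print(manip.current_finger_gap(),manip.current_force(),T(manip.current_tool_pos()),manip.current_clock())
c,im=shot("wrist"); pickle.dump((c,im),open("w4.pkl","wb"))
# rectify plane z=.058 near side
S=6; x0=proj(c,W(-.03,-.0535,.058)); print(x0)
u0,v0=np.round(x0).astype(int); u0=max(u0,70)
cr=im[max(v0-35,0):v0+40,u0-65:u0+65]; print("crop origin",u0-65,max(v0-35,0)); cv2.imwrite("pics/w4.png",cv2.resize(cr[:,:,::-1],None,fx=6,fy=6,interpolation=cv2.INTER_CUBIC))
E
```

```text
tab top [-0.13002381 -0.00283486  0.108     ] mark [ 0.01034204 -0.05530975  0.06      ] rim end [ 0.14372121 -0.05331892  0.051     ] rim front [-0.14822015 -0.05361597  0.051     ]
[ 0.91704877  0.59730837 -0.83513324]
0.009721887342791509 [-0.254665    3.51178678  1.19811147] [-0.12966944  0.00196263  0.07496489]
0.009782122256057537 [-3.05986123  3.50245287  4.30996951] [-0.02947858  0.00170385  0.07499108] 25.625
[256.10764675 141.50814893]
crop origin 191 107
```

View pics/w4.png

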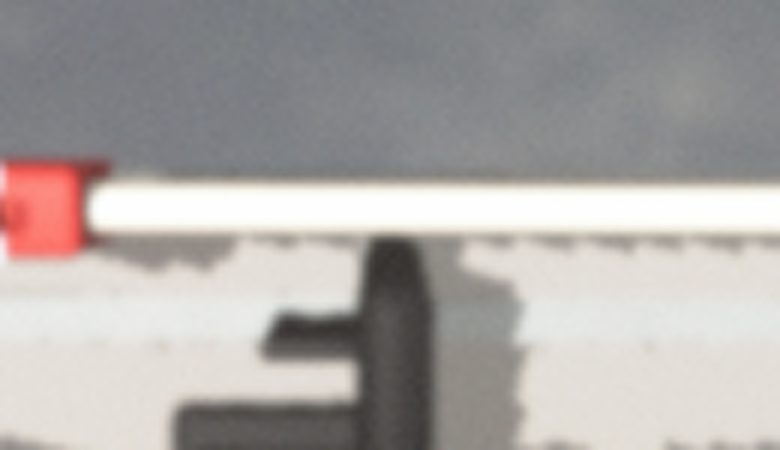

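w4 shows the pusher following the grip. The right (−x) edge of the black paddle is at column ~430, and the red clip is at the left, up to column ~85. Next I move near the mark and compare the two in one picture.

```bash
python3 - <<'E'
from h import *
import pickle
c,im=pickle.load(open("w4.pkl","rb"))
f=T(plane(c,(191+430/6-.4,107+330/6-.4),.06)); print("face",f, "clip",T(plane(c,(191+45/6,107+210/6),.06)))
p=T(manip.current_tool_pos())
tgt=.0105+.0005+p[0]+.005-.0 if False else .0105+.005
manip.servo_line(W(tgt,.002,.075),vel=.06); print(manip.current_finger_gap(),manip.current_force(),T(manip.current_tool_pos()),manip.current_clock())
c,im=shot("wrist"); pickle.dump((c,im),open("w5.pkl","wb"))
cv2.imwrite("pics/w5.png",cv2.resize(im[115:177,211:301,::-1],None,fx=8,fy=8,interpolation=cv2.INTER_CUBIC))
E
```

```text
face [-0.03394848 -0.04104565  0.06      ] clip [ 0.0060282  -0.05327011  0.06      ]
0.009809495182594462 [-3.74688628  3.52589827  5.31150733] [0.01508359 0.00159636 0.07496699] 26.5667
```

View pics/w5.png

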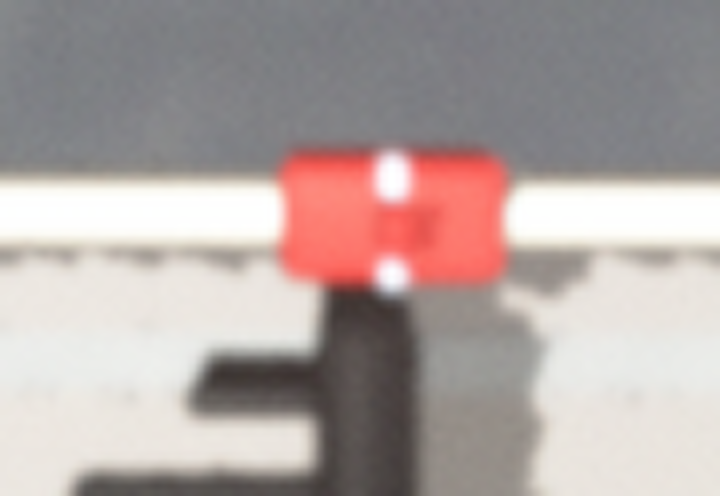

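w5 shows the clip's white pointer stripe at column ~392 and the block spanning 283–503 (centre 393). The paddle's front (right) edge is at ~415, so it is about 1.8 mm short. I'll measure this sub-pixel, correct it, and measure again.

```bash
cat > e.py <<'E'
from h import *
def meas(c,im,pr=True):
    g=cv2.cvtColor(im,cv2.COLOR_RGB2GRAY).astype(float)
    # paddle right edge: half-level crossing, rows 153..176
    es=[]
    for r in range(153,177):
        row=g[r,240:285]; k=int(np.argmin(row[:24])); lo=np.median(row[max(k-2,0):k+3]); 
        j=k
        bg=np.median(row[k+8:k+14]); th=(lo+bg)/2
        while row[j]<th and j<43: j+=1
        es.append((240+j-1+(th-row[j-1])/(row[j]-row[j-1]),r))
    es=np.array(es); u=np.median(es[:,0])
    m=mask(im,(0,90,60),(6,255,255))|mask(im,(172,90,60),(179,255,255)); m[:130]=0;m[152:]=0;m[:,:230]=0;m[:,290:]=0
    cols=np.where((m>0).sum(0)>=6)[0]; mk=(cols[0]+cols[-1])/2
    b=im[133:141,253:268].min(axis=2).astype(float).max(0); b=np.clip(b-b.min()-20,0,None); st=(b*np.arange(253,268)).sum()/b.sum()
    F=T(plane(c,(u,165),.058)); M=T(plane(c,(st,143),.058))
    if pr: print("edges",es[::4,0].round(2),"u",u,"block",mk,"stripe",st,"F",F.round(4),"M",M.round(4))
    return F[0]-M[0]
E
python3 - <<'E'
from e import *
import pickle
c,im=pickle.load(open("w5.pkl","rb")); d=meas(c,im); print(d)
if -.004<d<0:
    p=T(manip.current_tool_pos()); manip.servo_line(W(.0155-d,.002,.075),vel=.03); manip.sleep(.3)
    c,im=shot("wrist"); pickle.dump((c,im),open("w6.pkl","wb")); print(meas(c,im),T(manip.current_tool_pos()),manip.current_finger_gap(),manip.current_clock())
    a=cv2.resize(im[115:177,211:301,::-1],(435,300),interpolation=cv2.INTER_CUBIC)
    t=viewer.get_image("scene"); b=cv2.resize(t[140:300,170:430,::-1],(435,268),interpolation=cv2.INTER_CUBIC)
    cv2.imwrite("pics/w6.png",np.vstack([a,b]))
E
```

```text
edges [261.5  262.85 250.8  262.85 262.9  262.9 ] u 262.8279569892473 block 259.5 stripe 259.5984555984556 F [ 0.0102 -0.0387  0.058 ] M [ 0.0123 -0.0527  0.058 ]
-0.002173376262936901
edges [261.54 262.73 245.25 262.88 262.81 262.93] u 262.7895833333333 block 262.5 stripe 262.90408163265306 F [ 0.0122 -0.0387  0.058 ] M [ 0.0122 -0.0527  0.058 ]
-5.953424844028048e-05 [0.01709378 0.0015798  0.07497333] 0.009636142510528141 27.2167
```

View pics/w6.png

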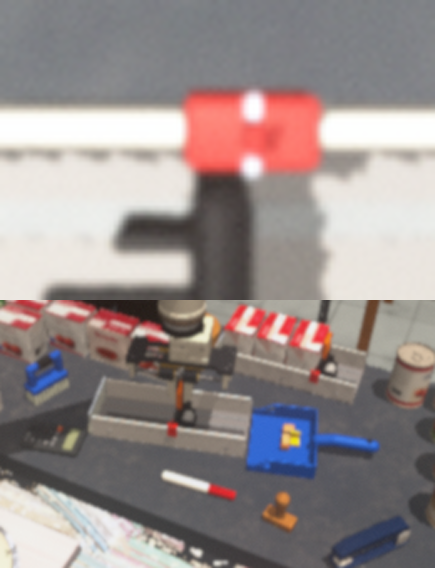

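w6 shows the paddle's front edge level with the pointer stripe, the brush standing, and all three bits in the pan.

```bash
python3 -c "
from bench import manip
print(manip.hand_in())"
```

```text
the job is handed in; nothing more can be done
None
```

I handed the job in at about 27 s on the robot's clock: the three bits are in the dustpan, the brush stands on its bristles on the open table, and the arm is holding the pusher level with the red clip's pointer (within about 0.3 mm by the wrist camera).

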